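# Hold a belt grinder's tension arm down for a belt change

## Robot

A 7-joint arm with a two-finger parallel gripper is mounted at the origin on the work surface. World frame = base frame: x ahead of the robot, y to its left, z up, the work surface at z = 0. Lengths are in m, angles in rad, forces in N, time in s.
With the tool pointing down it reaches from about 0.425 to 0.925 m from the base axis. Payload 6.8 kg.
Tool frame: the origin (TCP) lies at the very end of the fingers, on their centre line; the grasp point (between the pads) lies 19 mm behind it; z points along the fingers, x is the direction in which the jaws open and shut, and the axes are right-handed (so a half turn about z gives the same grasp; the last joint's range is limited). The gripper opens to 85 mm and grips with 20 to 120 N. Pads are 22 mm wide; open, the fingers measure 114 mm over their backs; the gripper's body (76 mm by 85 mm) begins 54 mm behind the grasp point. The pads swing forward as they close: fully open they stand 13 mm farther back than shut.
Start: joints at [-1.437, 0.477, 0.022, 1.555, -0.011, 1.109, -0.083], TCP at [0.162, 0.655, 0.231] pointing down, gripper open.
Joint ranges: [-2.96, 2.96], [-0.34, 2.1], [-1.41, 1.46], [0.24, 2.44], [-1.37, 4.51], [0.17, 1.92], [-2.96, 2.96]. Speed limits (rad/s): [2.39, 2.39, 3.14, 3.14, 3.14, 3.14, 3.14].

## Interface

Orientations are given as [roll, pitch, yaw] about the fixed x, y, z axes, in that order (R = Rz(yaw) Ry(pitch) Rx(roll)).
In Python, from plant import arm gives the robot as it stands. The module is installed in compiled form; this text tells all that it offers.
- The arm moves only by the tool move_arm, never from a script. Its argument "rows" is a list of rows, each an object with "slide": the shift along the world's x, y, z as a fraction of full scale, a list of three; "turn": the turn, a rotation vector about the world's x, y, z as a fraction of full scale, a list of three. A call has 1 to 12 rows; each row is the pose to reach, as a shift and turn from the pose measured when the call began; what a row does not reach only later rows make up. Full scale, the value 1, is 0.2 m for a shift and 90 degrees for a turn. A row lasts 1/8 s, in which the tool goes at most 62.5 mm and 10.7 degrees, less where a joint would pass 70% of its speed; a pose out of reach is approached as far as the arm can. A call with a number of a shift or a turn outside -1 to 1 is refused whole. A call with a gripper value outside its range is refused whole. "fingers" is the closure, from 0 (fully open) to 1 (shut), set as the call begins (left out, the last holds). The fingers move at their own pace and stop on an object; "grip_force" is the grip in N (left out, the last holds). Time passes only in rows, so rows that repeat a pose let the fingers close. It gives the time, the measured TCP pose, the force and the opening at its end, in the units of the state.
- arm.get_obs(): the state, without advancing time (a new reading comes with each control period).
- arm.snapshot(name): name is "scene" or "top" or "wrist"; returns the picture (400x640x3 uint8, red, green, blue); there is no depth.
- arm.camera_info(name): a dict with "fx", "fy", "cx", "cy" (pixels), "position" and "orientation" of the camera in the world. Camera axes: x right, y down, z forward; pixel columns grow to the right and rows downward; lengths in m; the calibration is good to about 2 mm. A picture is of the moment at which its call begins: read the wrist's pose just before it. camera_info takes no time and is no camera call; for the wrist camera it gives the pose at the moment of the call.
- arm.close_job(): hands the job in, once; it reports no verdict.
The state is a dict: "t": time; "q": joint angles; "joint_velocities": joint speeds; "effort": joint torques, N m; "ee_pos": TCP position; "ee_rot": TCP orientation; "wrist_force": force on the tool from outside, world axes, zero at the start; "wrist_torque": the same for the moment, N m; "grip_width": opening from 0.0 (shut) to 1.0 (fully open).
Only numpy, scipy, OpenCV 4.12 (cv2) and the standard library are available. Lean on these libraries where they do the work, as an engineer would, in place of code of your own. Each camera call takes 0.05 s, during which the arm holds its last target. There are 200 camera calls.

## Task

The bench belt grinder stands without its belt and I am about to slip a new one on: with the tension arm still up, slide the pawl fully home towards the ratchet, then press the tension arm down by its rubber handle, past both ratchet clicks and right down onto its stop. Finish while still holding it hard down on the stop (do not let it ride back onto the pawl), stay off the idler wheel, and leave the spare wheel and spanner on the base plate where they lie.

Things in the scene. Friction and masses are not known exactly. Their poses are not given: they have to be found in the camera images.
- grinder: Bench belt grinder, bolted down: base plate 430 x 390 x 12, grey frame plate (top at 150), finned motor, belt wheels. Origin at bench height; x from the contact wheel (front, robot side) to the motor shaft, y from frame plate to motor, z up. In this frame: motor x 36..164, y 27..267, up to z 220; contact wheel centre (-140, -33, 100), radius 40. The belt goes on from the -y side.
- pivot_pin (a point): Centre of the tension arm's pivot pin, which lies along the grinder's y axis; in the grinder's frame at (100, 0, 215). A frame cheek here reaches z 245. The dark toothed ratchet quadrant, radius 84, turns with the arm beside it at y 12..30.
- tension_arm (a joint): Angle of the sprung tension arm, a steel bar 30 high, 12 thick (y -6..6), reaching 275 from the pivot to the grinder's -x. 0 = sprung up (0.30 rad above level), grows as the free end is pressed down, 0.42 = on its stop. With the pawl home it clicks at about 0.16 and 0.32 and, let go, rests on the pawl at about 0.15 or 0.31. Spring at the handle: about 7 N at 0, 12 N at the stop, 2 to 4 N more over a tooth.
- handle: Black rubber grip of the tension arm, a round bar of diameter 24 and length 100 lying along the grinder's y axis, on the motor side of the arm's free end. Origin at the centre of the bar, 260 from the pivot and 55 to the +y side; at the start (-148, 55, 292) in the grinder's frame, on the stop (-158, 55, 184). The grip is a stiff sleeve that can turn on its bar.
- idler: Idler wheel on the tension arm, radius 32, width 50, free to spin, on the -y side of the arm, 190 from the pivot. Origin at the middle of its inner face. The belt goes here: not to be touched.
- pawl_slider (a joint): Travel of the pawl slider along the grinder's +x, on its slide bed on the motor side of the arm: 0 = fully withdrawn, 0.018 m = fully home, the pawl nose lying in the ratchet quadrant. It stays where it is left; moving it takes about 8 N.
- thumb_piece (a point): A point in the upright thumb piece of the pawl slider, 15 below its top: a plain steel tab 12 thick along the grinder's x, 26 wide along y, standing 55 clear of the slide's top face. In the grinder's frame at y 50, z 265, x -36 when withdrawn and x -18 when home. It moves with the slider.
- pawl_nose (a joint): How far the sprung pawl nose is pressed back into the slider: 0 = fully out, about 0.005 m when riding over a tooth tip.
- spare_wheel: Bystander: spare contact wheel lying flat on the base plate, radius 40, height 52, origin under its centre.
- spanner: Bystander: steel spanner 160 long lying on the base plate.

How it is judged:
By the outcome, as a careful person would: the job done as asked, in the order asked, and still so for the second after the job is handed in, while the arm keeps its last pose, push and grip.
It also fails if it takes over 40 s, if anything falls off the work surface, if the arm or the gripper's body presses on something with over 40 N, if the wrist force passes 120 N, or if a joint passes its speed limit or range.

## Working session

There is one attempt and no reset: what is moved stays moved. The work goes in short steps, Python scripts to look and compute and a tool call to move; the robot and the scene stay as the last step left them, time stands still between calls to the robot, and variables do not carry over. Pictures are saved under pics/ and viewed, about 8 in all and at most 12, crops included, and the job is handed in when it is done.

Besides the shell and the picture viewer there is one more tool, called after "Request:" by a JSON object that holds its "op" and its "data", one argument or row to a line. move_arm: Moves the arm, as the interface text tells. Shift numbers are shares of 0.2 m and turn numbers shares of 90 degrees, none past 1 either way. Its arguments: {"type":"object","properties":{"rows":{"type":"array"},"fingers":{"type":"number"},"grip_force":{"type":"number"}},"required":["rows"]}

```bash
mkdir -p pics
cat > h.py <<'E'
import numpy as np,cv2
from scipy.spatial.transform import Rotation as R
from plant import arm
def cam(n):
    c=arm.camera_info(n);o=np.array(c['orientation'],float)
    M=R.from_euler('xyz',o).as_matrix() if o.size==3 else (o if o.shape==(3,3) else R.from_quat(o).as_matrix())
    return c,np.array(c['position']),M
def ray(n,u,v):
    c,p,M=cam(n);d=M@np.array([(u-c['cx'])/c['fx'],(v-c['cy'])/c['fy'],1]);return p,d
def plane(n,u,v,z):
    p,d=ray(n,u,v);return p+d*(z-p[2])/d[2]
def proj(n,P):
    c,p,M=cam(n);q=(np.atleast_2d(P)-p)@M;return np.c_[q[:,0]/q[:,2]*c['fx']+c['cx'],q[:,1]/q[:,2]*c['fy']+c['cy']]
E
python3 - <<'E'
from h import *
o=arm.get_obs();print({k:np.round(v,3) for k,v in o.items()})
for n in('scene','top'):
    print(n,arm.camera_info(n))
    cv2.imwrite(f'pics/{n}0.png',arm.snapshot(n)[:,:,::-1])
print(arm.camera_info('wrist'))
E
```

```text
{'t': np.float64(0.0), 'q': array([-1.437,  0.478,  0.022,  1.556, -0.012,  1.109, -0.083]), 'joint_velocities': array([ 0.001,  0.   ,  0.   , -0.001,  0.   ,  0.001, -0.001]), 'effort': array([ 1.0000e-03, -5.9647e+01,  1.6090e+00, -2.8119e+01,  1.2000e-02,
        1.0000e-02,  0.0000e+00]), 'ee_pos': array([0.162, 0.655, 0.23 ]), 'ee_rot': array([3.141e+00, 2.000e-03, 1.329e+00]), 'wrist_force': array([ 0.363, -0.873,  1.246]), 'wrist_torque': array([-0.006, -0.015, -0.039]), 'grip_width': np.float64(1.0)}
scene {'fx': 398.4080448999477, 'fy': 398.4080448999477, 'cx': 320.7808246269977, 'cy': 198.88475634852145, 'position': array([1.01644422, 0.05518865, 0.84696894]), 'orientation': array([-2.57664422,  0.00482563,  1.44452744])}
top {'fx': 506.81631575728, 'fy': 506.81631575728, 'cx': 320.4985100841752, 'cy': 204.15346380097213, 'position': array([0.52849982, 0.07563008, 0.99934018]), 'orientation': array([-3.04048478,  0.0123256 , -1.57696626])}
{'fx': 357.0006697096467, 'fy': 357.0006697096467, 'cx': 320.16910182431184, 'cy': 194.98099373114215, 'position': array([0.08179039, 0.67426496, 0.37300386]), 'orientation': array([2.81464476e+00, 1.53799933e-03, 1.32902527e+00])}
```

View pics/scene0.png

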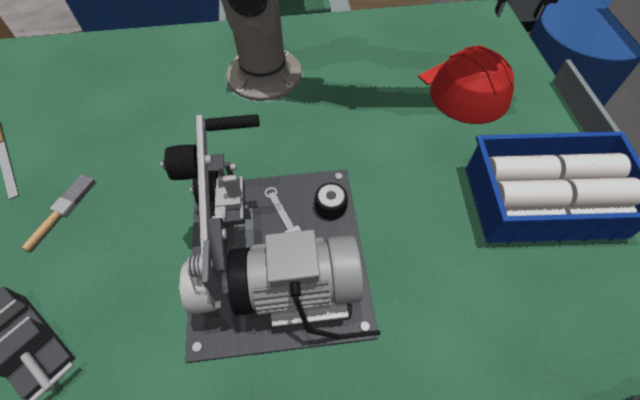

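View pics/top0.png

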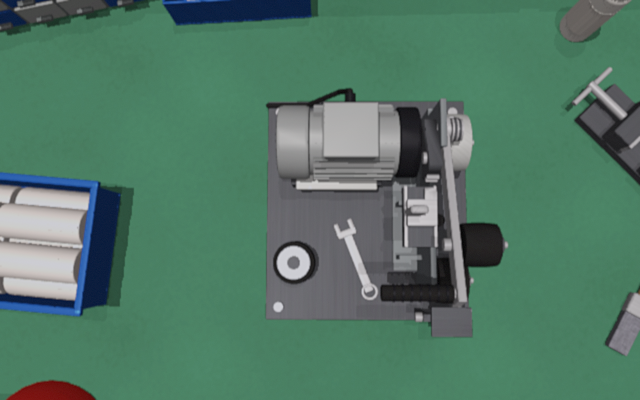

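The scene view shows the grinder with its handle (205–258, 122) nearest the robot. In the top view the handle is at (382–455, 293) and the thumb piece near (418, 210). Next I'll enlarge both views.

Run:
```python
from h import *
t=cv2.imread('pics/top0.png')[90:330,370:480];s=cv2.imread('pics/scene0.png')[105:255,155:275]
a=cv2.resize(t,None,fx=2.5,fy=2.5,interpolation=cv2.INTER_CUBIC);b=cv2.resize(s,None,fx=4,fy=4,interpolation=cv2.INTER_CUBIC)
c=np.zeros((600,800,3),np.uint8);c[:a.shape[0],:a.shape[1]]=a;c[:b.shape[0],300:300+b.shape[1]]=b
cv2.imwrite('pics/crop1.png',c)
# plate orientation: left edge & bottom edge from top, plate at z .012
for u,v in[(267,101),(267,319),(465,101),(430,319)]:print(u,v,plane('top',u,v,.012).round(4))
```

```text
267 101 [0.8371 0.193  0.012 ]
267 319 [0.4083 0.1911 0.012 ]
465 101 [ 0.8332 -0.202   0.012 ]
430 319 [ 0.4068 -0.1205  0.012 ]
```

View pics/crop1.png

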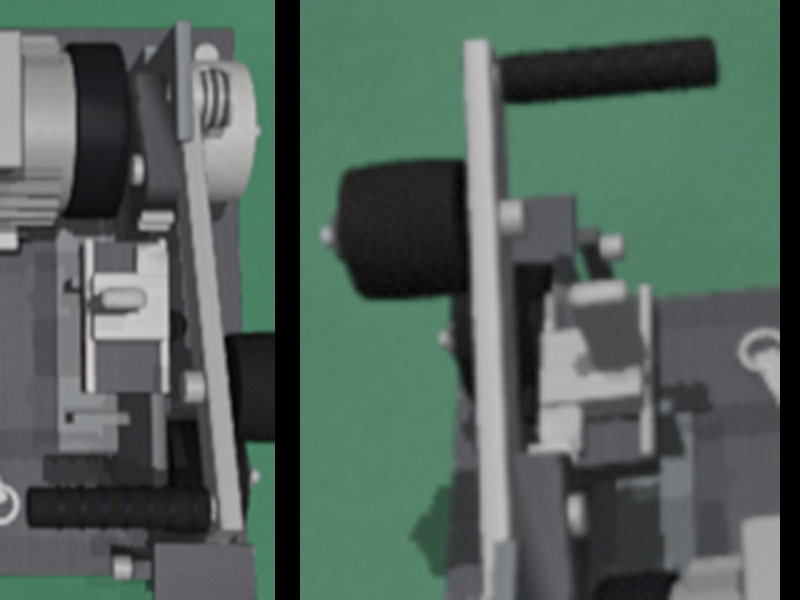

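The crop shows the handle clearly: top view (381, 293)–(455, 294), scene view (206, 124.5)–(259, 120.5). The thumb piece's top is at top (419.6, 209.2) and scene (229.5, 178). I'll triangulate these.

```bash
cat >> h.py <<'E'
def tri(a,b,n1='top',n2='scene'):
    p,d=ray(n1,*a);q,e=ray(n2,*b);s=np.linalg.lstsq(np.c_[d,-e],q-p,rcond=None)[0]
    A=p+d*s[0];B=q+e*s[1];return (A+B)/2,np.linalg.norm(A-B)
E
python3 - <<'E'
from h import *
i=tri((454.8,294),(205.75,124.5));o=tri((381.2,292.8),(259,120.5));t=tri((419.6,209.2),(229.5,178))
print(i,o,t)
print('top at z:',plane('top',454.8,294,.292),plane('top',381.2,292.8,.292),plane('top',419.6,209.2,.280))
E
```

```text
(array([ 0.47485317, -0.09810179,  0.29162296]), np.float64(0.0035351653961894036)) (array([0.47698047, 0.00207624, 0.29061667]), np.float64(0.0022207501410794186)) (array([ 0.59356186, -0.05646316,  0.27657479]), np.float64(0.0019484135471512418))
top at z: [ 0.47489686 -0.09982876  0.292     ] [0.47705788 0.00110556 0.292     ] [ 0.59328076 -0.05682299  0.28      ]
```

Request:
{"op": "move_arm", "data": {
  "rows": [
    {"slide": [0.1,-0.1,0.3],"turn": [0,0,-0.1]},
    {"slide": [0.3,-0.3,0.5],"turn": [0,0,-0.2]},
    {"slide": [0.5,-0.5,0.7],"turn": [0,0,-0.3]},
    {"slide": [0.75,-0.75,0.75],"turn": [0,0,-0.4]},
    {"slide": [1,-1,0.75],"turn": [0,0,-0.5]},
    {"slide": [1,-1,0.75],"turn": [0,0,-0.5]}
  ],
  "fingers": 1,
  "grip_force": 60
}}

```text
t: 0.85
ee_pos: [0.3646, 0.4514, 0.3809]
ee_rot: [3.141, 0.001, 0.537]
wrist_force: [-0.2, 1.2, 0.2]
grip_width: 0.003
```

Request:
{"op": "move_arm", "data": {
  "rows": [
    {"slide": [0.2,-0.25,0],"turn": [0,0,-0.1]},
    {"slide": [0.4,-0.5,0],"turn": [0,0,-0.2]},
    {"slide": [0.6,-0.75,0],"turn": [0,0,-0.3]},
    {"slide": [0.8,-1,0],"turn": [0,0,-0.35]},
    {"slide": [0.8,-1,0],"turn": [0,0,-0.351]}
  ]
}}

```text
t: 1.48
ee_pos: [0.5271, 0.2459, 0.3809]
ee_rot: [3.139, -0.0, -0.024]
wrist_force: [-0.5, 0.3, 0.5]
grip_width: -0.001
```

Request:
{"op": "move_arm", "data": {
  "rows": [
    {"slide": [0,-0.25,0],"turn": [0,0,0]},
    {"slide": [0,-0.5,0],"turn": [0,0,0]},
    {"slide": [0,-0.75,0],"turn": [0,0,0]},
    {"slide": [0,-1,0],"turn": [0,0,0]},
    {"slide": [0,-1,0],"turn": [0,0,0]}
  ]
}}

```text
t: 2.1
ee_pos: [0.5267, 0.0417, 0.3812]
ee_rot: [3.139, -0.0, -0.03]
wrist_force: [-0.0, 0.9, 0.4]
grip_width: -0.001
```

Run:
```python
from h import *
o=arm.get_obs();print(o['t'],o['ee_pos'].round(4),o['ee_rot'].round(3),o['q'].round(2),o['wrist_force'].round(1))
```

```text
2.1 [0.5267 0.0417 0.3812] [ 3.139 -0.    -0.03 ] [-0.75  0.12  0.62  1.73 -0.07  1.32 -0.15] [-0.   0.9  0.4]
```

Request:
{"op": "move_arm", "data": {
  "rows": [
    {"slide": [0.1,-0.25,0]},
    {"slide": [0.115,-0.485,0]},
    {"slide": [0.115,-0.485,0]},
    {"slide": [0.115,-0.485,-0.25]},
    {"slide": [0.115,-0.485,-0.45]},
    {"slide": [0.115,-0.485,-0.63]},
    {"slide": [0.115,-0.485,-0.63]}
  ]
}}

```text
invalid input
```

Request:
{"op": "move_arm", "data": {
  "rows": [
    {"slide": [0.1,-0.25,0],"turn": [0,0,0]},
    {"slide": [0.115,-0.485,0],"turn": [0,0,0]},
    {"slide": [0.115,-0.485,0],"turn": [0,0,0]},
    {"slide": [0.115,-0.485,-0.25],"turn": [0,0,0]},
    {"slide": [0.115,-0.485,-0.45],"turn": [0,0,0]},
    {"slide": [0.115,-0.485,-0.63],"turn": [0,0,0]},
    {"slide": [0.115,-0.485,-0.63],"turn": [0,0,0]}
  ]
}}

```text
t: 2.98
ee_pos: [0.5479, -0.0527, 0.2527]
ee_rot: [3.139, 0.006, -0.027]
wrist_force: [-0.2, -0.2, -0.2]
grip_width: -0.0
```

Run:
```python
from h import *
o=arm.get_obs();print(o['t'],o['ee_pos'].round(4),o['ee_rot'].round(3),o['wrist_force'].round(1))
s=arm.snapshot('scene')[90:290,140:300,::-1];w=arm.snapshot('wrist')[:,:,::-1]
b=cv2.resize(s,None,fx=2.5,fy=2.5,interpolation=cv2.INTER_CUBIC);w=cv2.resize(w,(400,250))
c=np.zeros((500,800,3),np.uint8);c[:500,:400]=b;c[:250,400:]=w
cv2.imwrite('pics/c2.png',c)
```

```text
2.975 [ 0.5479 -0.0527  0.2527] [ 3.139  0.006 -0.027] [-0.2 -0.2 -0.2]
```

View pics/c2.png

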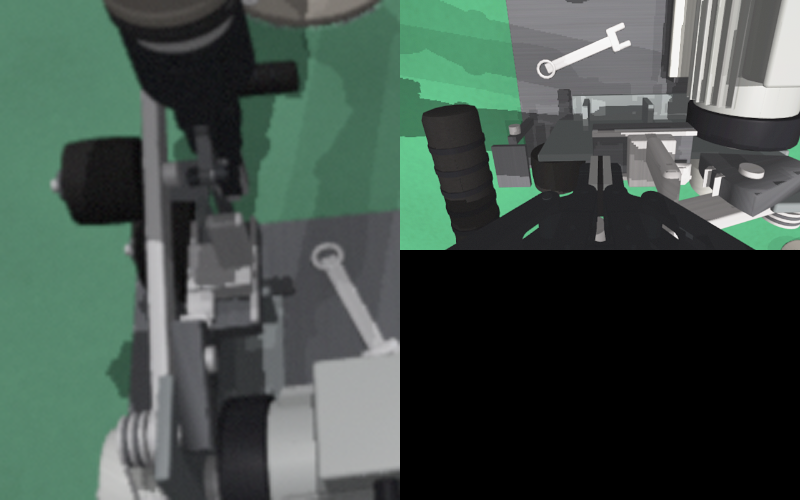

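The closed fingers are in front of the tab (crop at (215, 235)), between the handle and the slider. I'll push +x in small steps.

Request:
{"op": "move_arm", "data": {
  "rows": [
    {"slide": [0.03,0,0],"turn": [0,0,0]},
    {"slide": [0.06,0,0],"turn": [0,0,0]},
    {"slide": [0.08,0,0],"turn": [0,0,0]},
    {"slide": [0.1,0,0],"turn": [0,0,0]},
    {"slide": [0.12,0,0],"turn": [0,0,0]},
    {"slide": [0.14,0,0],"turn": [0,0,0]}
  ]
}}

```text
t: 3.82
ee_pos: [0.5768, -0.0541, 0.2558]
ee_rot: [3.139, 0.003, -0.028]
wrist_force: [-6.8, 0.7, 5.0]
grip_width: -0.002
```

Request:
{"op": "move_arm", "data": {
  "rows": [
    {"slide": [0.015,0,0],"turn": [0,0,0]},
    {"slide": [0.03,0,0],"turn": [0,0,0]},
    {"slide": [0.03,0,0],"turn": [0,0,0]}
  ]
}}

```text
t: 4.2
ee_pos: [0.5816, -0.0542, 0.2556]
ee_rot: [3.14, 0.007, -0.029]
wrist_force: [-5.3, 0.3, 3.9]
grip_width: -0.005
```

Request:
{"op": "move_arm", "data": {
  "rows": [
    {"slide": [0.015,0,0],"turn": [0,0,0]},
    {"slide": [0.03,0,0],"turn": [0,0,0]},
    {"slide": [0.03,0,0],"turn": [0,0,0]}
  ]
}}

```text
t: 4.58
ee_pos: [0.5863, -0.0542, 0.2554]
ee_rot: [3.14, 0.01, -0.029]
wrist_force: [-6.1, 0.5, 3.5]
grip_width: -0.001
```

Request:
{"op": "move_arm", "data": {
  "rows": [
    {"slide": [0.015,0,0],"turn": [0,0,0]},
    {"slide": [0.025,0,0],"turn": [0,0,0]},
    {"slide": [0.025,0,0],"turn": [0,0,0]}
  ]
}}

```text
t: 4.95
ee_pos: [0.5876, -0.0543, 0.2552]
ee_rot: [-3.141, 0.019, -0.03]
wrist_force: [-15.3, 2.0, 11.7]
grip_width: 0.003
```

Request:
{"op": "move_arm", "data": {
  "rows": [
    {"slide": [0.01,0,0],"turn": [0,0,0]},
    {"slide": [0.02,0,0],"turn": [0,0,0]},
    {"slide": [0.02,0,0],"turn": [0,0,0]}
  ]
}}

```text
t: 5.32
ee_pos: [0.5874, -0.0542, 0.255]
ee_rot: [-3.139, 0.028, -0.031]
wrist_force: [-17.8, 1.3, 12.0]
grip_width: 0.003
```

Request:
{"op": "move_arm", "data": {
  "rows": [
    {"slide": [0.02,0,0],"turn": [0,-0.01,0]},
    {"slide": [0.04,0,0],"turn": [0,-0.018,0]},
    {"slide": [0.04,0,0],"turn": [0,-0.018,0]}
  ]
}}

```text
t: 5.7
ee_pos: [0.5881, -0.0541, 0.2547]
ee_rot: [-3.135, 0.017, -0.032]
wrist_force: [-29.2, 3.7, 22.4]
grip_width: 0.003
```

Request:
{"op": "move_arm", "data": {
  "rows": [
    {"slide": [-0.1,0,0.0],"turn": [0,0,0]},
    {"slide": [-0.15,0,0],"turn": [0,-0.01,0]},
    {"slide": [-0.15,0,0.3],"turn": [0,-0.01,0]},
    {"slide": [-0.15,0,0.6],"turn": [0,-0.01,0.01]},
    {"slide": [-0.35,0.02,0.65],"turn": [0,-0.01,0.01]},
    {"slide": [-0.56,0.025,0.65],"turn": [0,-0.01,0.01]},
    {"slide": [-0.56,0.025,0.65],"turn": [0,-0.01,0.01]}
  ]
}}

```text
t: 6.58
ee_pos: [0.4746, -0.0494, 0.3853]
ee_rot: [-3.131, -0.001, -0.016]
wrist_force: [0.4, -0.1, 0.0]
grip_width: -0.003
```

Run:
```python
from h import *
o=arm.get_obs();print(o['t'],o['ee_pos'].round(4),o['ee_rot'].round(3),o['wrist_force'].round(1))
s=arm.snapshot('scene')[:,:,::-1];t=arm.snapshot('top')[:,:,::-1];cv2.imwrite('pics/s3.png',s);cv2.imwrite('pics/t3.png',t)
a=cv2.resize(t[90:330,370:480],None,fx=2.5,fy=2.5,interpolation=cv2.INTER_CUBIC);b=cv2.resize(s[105:255,155:275],None,fx=4,fy=4,interpolation=cv2.INTER_CUBIC)
c=np.zeros((600,800,3),np.uint8);c[:a.shape[0],:a.shape[1]]=a;c[:b.shape[0],300:300+b.shape[1]]=b
cv2.imwrite('pics/crop3.png',c)
```

```text
6.575 [ 0.4746 -0.0494  0.3853] [-3.131e+00 -1.000e-03 -1.600e-02] [ 0.4 -0.1  0. ]
```

View pics/crop3.png

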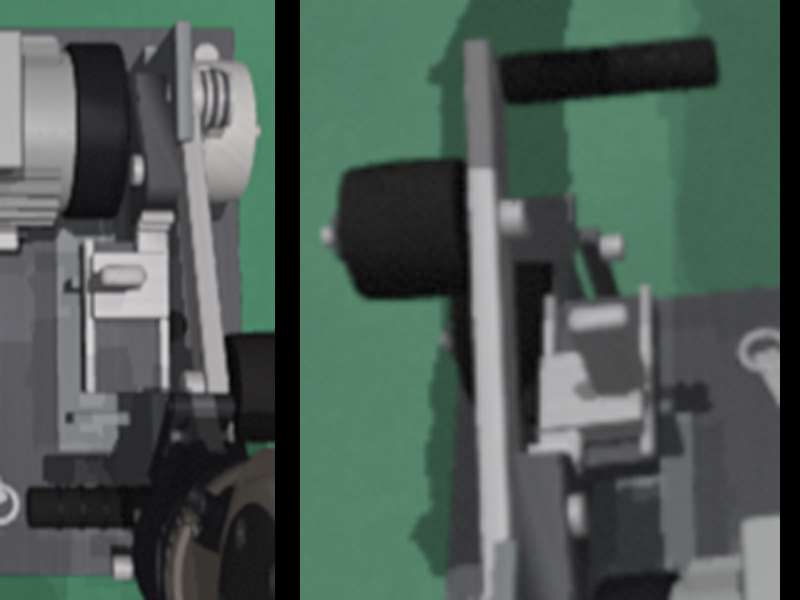

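Run:
```python
from h import *
for n,a,b,(x,y,w,h) in(('top','top0','t3',(408,203,22,12)),('scene','scene0','s3',(221,173,18,9))):
    A=cv2.imread(f'pics/{a}.png',0);B=cv2.imread(f'pics/{b}.png',0)
    S=B[y-25:y+h+25,x-12:x+w+12];r=cv2.matchTemplate(S,A[y:y+h,x:x+w],cv2.TM_CCOEFF_NORMED);m=cv2.minMaxLoc(r)
    u,v=m[3]; c=r[v-1:v+2,u]; sub=(c[0]-c[2])/(2*(c[0]-2*c[1]+c[2])); print(n,m[1],u-12,v-25+sub)
print(tri((419.6,200),(229.5,184.5)))
# predicted thumb-top front/back edges for home and withdrawn, grinder origin from handle
th=-.015;c,s=np.cos(th),np.sin(th);O=np.array([.476,-.049])-np.array([[c,-s],[s,c]])@[-.148,.055];print(O)
for d in(0,.018):
  P=O+np.array([[c,-s],[s,c]])@[-.036+d,.05];print(P,proj('top',[*P,.28]),proj('scene',[*P,.28]))
# cross check: other fixed features
P=O+np.array([[c,-s],[s,c]])@[-.140,-.033];print('contact wheel',proj('top',[*P,.1]))
for g in([.1,0,.245],[.036,.027,.1],[.164,.267,.1]):
  P=O+np.array([[c,-s],[s,c]])@g[:2];print(g,proj('top',[*P,g[2]]),proj('scene',[*P,g[2]]))
```

```text
top 0.9913849234580994 0 -9.155559
scene 0.9316906332969666 0 6.0527086
(array([ 0.60686775, -0.05682633,  0.27571117]), np.float64(0.002220011730598042))
[ 0.62315838 -0.10621373]
[ 0.5879124  -0.05567937] [[418.89127629 212.96865154]] [[228.98009504 174.22181613]]
[ 0.60591038 -0.05594936] [[418.75549763 200.37431663]] [[228.85888939 182.59938569]]
contact wheel [[448.45515499 281.11655163]]
[0.1, 0, 0.245] [[446.82869249 125.706466  ]] [[201.6078216  256.36689849]]
[0.036, 0.027, 0.1] [[413.15092298 181.35216532]] [[234.8223311  255.64135787]]
[0.164, 0.267, 0.1] [[280.27171844 110.76832069]] [[361.56732121 304.09884405]]
```

The slider is home: thumb piece x is 0.607 measured against 0.606 predicted, and I felt a hard stop. Next is gripping the handle.

Request:
{"op": "move_arm", "data": {
  "rows": [
    {"slide": [0.008,0.02,0],"turn": [0,0,0]},
    {"slide": [0.008,0.02,0],"turn": [0,0,0]},
    {"slide": [0.008,0.02,0],"turn": [0,0,0]},
    {"slide": [0.008,0.02,-0.2],"turn": [0,0,0]},
    {"slide": [0.008,0.02,-0.4],"turn": [0,0,0]},
    {"slide": [0.008,0.02,-0.56],"turn": [0,0,0]},
    {"slide": [0.008,0.02,-0.56],"turn": [0,0,0]}
  ],
  "fingers": 0.1
}}

```text
t: 7.55
ee_pos: [0.4768, -0.045, 0.2713]
ee_rot: [-3.135, 0.004, -0.016]
wrist_force: [0.3, 0.6, 0.3]
grip_width: 0.897
```

Run:
```python
from h import *
o=arm.get_obs();print(o['t'],o['ee_pos'].round(4),o['ee_rot'].round(3),o['wrist_force'].round(1))
w=arm.snapshot('wrist')[:,:,::-1];s=arm.snapshot('scene')[80:280,140:300,::-1]
c=np.zeros((400,800,3),np.uint8);c[:300,:480]=cv2.resize(w,(480,300));c[:,480:]=cv2.resize(s,(320,400),interpolation=cv2.INTER_CUBIC)
cv2.imwrite('pics/c4.png',c)
```

```text
7.55 [ 0.4768 -0.045   0.2713] [-3.135  0.004 -0.016] [0.3 0.6 0.3]
```

View pics/c4.png

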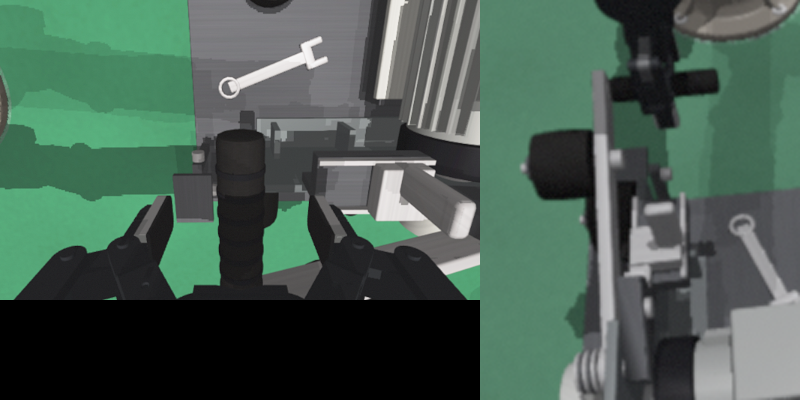

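The handle (240, 200) lies centred between the open fingers. I'll close on it.

Request:
{"op": "move_arm", "data": {
  "rows": [
    {"slide": [0,0,0],"turn": [0,0,0]},
    {"slide": [0,0,0],"turn": [0,0,0]},
    {"slide": [0,0,0],"turn": [0,0,0]},
    {"slide": [0,0,0],"turn": [0,0,0]},
    {"slide": [0,0,0],"turn": [0,0,0]}
  ],
  "fingers": 1,
  "grip_force": 90
}}

```text
t: 8.28
ee_pos: [0.4771, -0.0449, 0.2744]
ee_rot: [-3.133, 0.002, -0.016]
wrist_force: [-9.2, 0.3, 10.5]
grip_width: 0.253
```

Request:
{"op": "move_arm", "data": {
  "rows": [
    {"slide": [-0.018,0,-0.06],"turn": [0,0,0]},
    {"slide": [-0.035,0,-0.125],"turn": [0,0,0]},
    {"slide": [-0.046,0,-0.19],"turn": [0,0,0]},
    {"slide": [-0.055,0,-0.255],"turn": [0,0,0]},
    {"slide": [-0.058,0,-0.32],"turn": [0,0,0]},
    {"slide": [-0.06,0,-0.385],"turn": [0,0,0]},
    {"slide": [-0.06,0,-0.385],"turn": [0,0,0]}
  ]
}}

```text
t: 9.15
ee_pos: [0.4654, -0.0449, 0.1979]
ee_rot: [-3.132, 0.002, -0.015]
wrist_force: [-3.8, 1.3, 10.4]
grip_width: 0.252
```

Request:
{"op": "move_arm", "data": {
  "rows": [
    {"slide": [0,0,-0.05],"turn": [0,0,0]},
    {"slide": [0.003,0,-0.09],"turn": [0,0,0]},
    {"slide": [0.007,0,-0.13],"turn": [0,0,0]},
    {"slide": [0.01,0,-0.155],"turn": [0,0,0]},
    {"slide": [0.01,0,-0.165],"turn": [0,0,0]},
    {"slide": [0.01,0,-0.165],"turn": [0,0,0]}
  ]
}}

```text
t: 9.9
ee_pos: [0.4674, -0.0448, 0.1664]
ee_rot: [-3.131, 0.003, -0.015]
wrist_force: [-7.3, 0.8, 18.7]
grip_width: 0.254
```

Request:
{"op": "move_arm", "data": {
  "rows": [
    {"slide": [0,0,-0.015],"turn": [0,0,0]},
    {"slide": [0,0,-0.03],"turn": [0,0,0]},
    {"slide": [0,0,-0.03],"turn": [0,0,0]},
    {"slide": [0,0,-0.03],"turn": [0,0,0]}
  ]
}}

```text
t: 10.4
ee_pos: [0.4676, -0.0448, 0.1655]
ee_rot: [-3.125, 0.004, -0.016]
wrist_force: [-26.9, 2.6, 70.8]
grip_width: 0.253
```

Request:
{"op": "move_arm", "data": {
  "rows": [
    {"slide": [-0.006,0,-0.018],"turn": [0,0,0]},
    {"slide": [-0.006,0,-0.018],"turn": [0,0,0]},
    {"slide": [-0.006,0,-0.018],"turn": [0,0,0]}
  ]
}}

```text
t: 10.78
ee_pos: [0.4675, -0.0447, 0.1659]
ee_rot: [-3.121, 0.002, -0.016]
wrist_force: [-17.4, 1.4, 48.9]
grip_width: 0.254
```

Run:
```python
from h import *
o=arm.get_obs();print(o['t'],o['ee_pos'].round(4),o['ee_rot'].round(3),o['wrist_force'].round(1))
s=arm.snapshot('scene')[80:330,140:390,::-1];t=arm.snapshot('top')[90:340,260:480,::-1]
c=np.zeros((500,800,3),np.uint8);c[:,:440]=cv2.resize(t,(440,500),interpolation=cv2.INTER_CUBIC);c[:360,440:]=cv2.resize(s,(360,360),interpolation=cv2.INTER_CUBIC)
cv2.imwrite('pics/c5.png',c)
print(arm.get_obs()['wrist_force'].round(1))
```

```text
10.775 [ 0.4675 -0.0447  0.1659] [-3.121e+00  2.000e-03 -1.600e-02] [-17.4   1.4  48.9]
[-16.7   1.4  48.2]
```

View pics/c5.png

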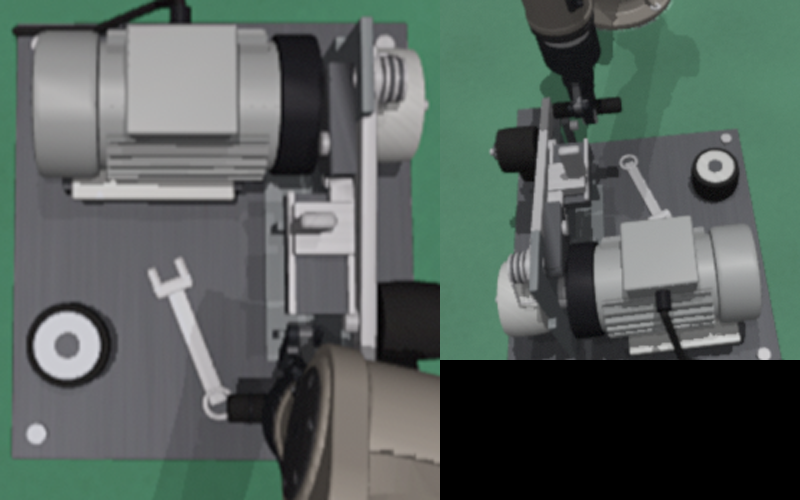

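The arm is down and gripped. The thumb piece is still home at top px (420, 200), the wheel and spanner haven't moved, and the push is a steady 48 N. Handing in.

```bash
python3 -c "
from plant import arm
print(arm.close_job())"
```

```text
the job is handed in; nothing more can be done
None
```

The job is handed in. The pawl slider is fully home, and the tension arm is held hard down on its stop by the gripped handle.

- **Pawl:** With the arm still up, I pushed the thumb piece with shut fingers to a hard stop (about 29 N along x). It then measured x = 0.607 m against 0.606 m predicted for home. The slider moved only about 13 mm, so it seems to have started about 5 mm in. In the last picture it was still home.
- **Arm:** I gripped the handle with 90 N and followed its arc down. The tool dropped 108.5 mm, matching the 108 mm expected from start to stop. Another 6 mm of commanded push then moved it only 0.9 mm. I did not see or feel the two ratchet clicks separately.
- **Force:** The upward force briefly reached about 71 N (wrist total about 76 N) while I confirmed the stop. I eased it to a steady 48 N or so (wrist total about 51 N) and handed in like that at about 11 s.
- **Surroundings:** The spare wheel and spanner are where they were. In the pictures the gripper stayed clear of the idler.

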